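# Tip the inspection tray and set out the green filter

### The arm

A 6-joint arm with a two-finger parallel gripper is mounted at the origin on the work surface. World frame = base frame: x ahead of the robot, y to its left, z up, the work surface at z = 0. Lengths are in m, angles in rad, forces in N, time in s.
With the tool pointing down it reaches from about 0.25 to 0.8 m from the base axis. Payload 3.9 kg.
Tool frame: the origin (TCP) lies midway between the tips of the shut fingers; the grasp point (between the pads) lies 19 mm behind it; x points along the fingers, y is the direction in which the jaws open and shut, and the axes are right-handed (so a half turn about x gives the same grasp; the last joint's range is limited). The gripper opens to 85 mm and grips with 20 to 120 N. Pads are 22 mm wide; open, the fingers measure 114 mm over their backs; the gripper's body (76 mm by 85 mm) begins 54 mm behind the grasp point. The pads swing forward as they close: fully open they stand 13 mm farther back than shut.
Start: joints at [-1.186, 0.26, -0.138, 1.173, 0, 1.571], TCP at [0.197, -0.487, 0.231] pointing down, gripper open.
Joint ranges: [-2.78, 2.78], [-0.83, 1.72], [-1.28, 1.37], [-1.9, 2.12], [-1.57, 1.48], [-3.14, 3.14]. Speed limits (rad/s): [2.57, 2.57, 3.14, 3.14, 3.14, 3.14].

### API

Orientations are given as a unit quaternion [x, y, z, w].
In Python, from rig import robot gives the robot as it stands.
- The arm moves only by the tool arm_command, never from a script. Its argument "plan" is one flat list of numbers, 7 for each row, row after row: the finger opening in mm, from 0 to 85.4, then the shift along the tool's x, y, z in mm, then the turn, a rotation vector about the tool's x, y, z in rad. In form: [gripper, x, y, z, ax, ay, az, gripper, x, y, z, ax, ay, az, ...]. A call has 1 to 20 rows; each row is the pose to reach, as a shift and turn from the pose measured when the call began, along the tool's axes at that moment; what a row does not reach only later rows make up. A row lasts 1/12 s, in which the tool goes at most 41.7 mm and 7.16 degrees, less where a joint would pass 70% of its speed; a pose out of reach is approached as far as the arm can. A call with a gripper value outside its range is refused whole. The fingers move at their own pace and stop on an object; "grip_force" is the grip in N (left out, the last holds). Time passes only in rows, so rows that repeat a pose let the fingers close. It gives the time, the measured TCP pose, the force and the opening at its end, in the units of the state.
- robot.state(): the state, without advancing time (a new reading comes with each control period).
- robot.snapshot(name): name is "scene" or "top"; returns a dict with "frame" (480x640x3 uint8, red, green, blue), "z_map" (480x640 float32, m along the optical axis (not along the pixel's ray), 0 where there is no reading), "intrinsics" (3x3 intrinsics, pixels), "dist_coeffs" ([k1, k2, p1, p2, k3] as OpenCV has them; the pictures are not rectified), "R" (3x3) and "t" (3): a world point X has camera coordinates R X + t. Camera axes: x right, y down, z forward; pixel columns grow to the right and rows downward; lengths in m; the calibration is good to about 2 mm. A picture is of the moment at which its call begins.
- robot.job_done(): hands the job in, once; it reports no verdict.
The state is a dict: "t": time; "q": joint angles; "qd": joint speeds; "joint_efforts": joint torques, N m; "tcp_pos": TCP position; "orientation": TCP orientation; "ft_force": force on the tool from outside, world axes, zero at the start; "ft_torque": the same for the moment, N m; "width": finger opening in m.
Only numpy, scipy, OpenCV 4.12 (cv2) and the standard library are available. Lean on these libraries where they do the work, as an engineer would, in place of code of your own. Each camera call takes 0.05 s, during which the arm holds its last target.

### The job

The green filter is out of reach under the amber hood of the tilting tray. Press the red tab to tip the tray until the filter slides out into the open corner, then pick the filter up there and lay it flat on the blue pad, near the middle, setting it down rather than dropping it.

Things in the scene. Friction and masses are not known exactly. Their poses are not given: they have to be found in the camera images.
- filter: Green filter: flat disc, green glass in a black ring, 54 mm across, 8 mm thick, 40 g. Origin: centre of its underside; z: its axis, up. It starts on the floor of the white tray, under an amber see-through hood open only towards the tray's corner. It slides easily: at full tip it runs into the corner within a second and stays there. Grip it there along the tray's x, one finger in the corner's gap.
- tray (a joint): Tilt of the white tray, rad: 0 level (start), 0.30 fully tipped (stop), corner end down. Stiff hinge: takes about 4 N down on the red tab, stays where left. Hinge line: parallel to y of tray_corner, through its x = +82, z = 0 mm, 85 mm above the table. Red tab, 36 x 36 mm, beside the corner: centre of its top at x = +2, y = +85, z = +4 mm in tray_corner's axes; it goes down about 24 mm.
- tray_corner (a point): Point on the tray's floor where the filter's centre rests in the corner; turns with the tray. x: towards the hood, along the floor; z: square to the floor, up. The corner points along world -x within 20 deg. Its two walls, 8 mm high, at 45 deg to x, would meet at x = -38 mm but leave a 31 mm gap for a finger; the floor goes on to the tip. Hood: edge at x = +76 mm, top 29 mm above the floor.
- blue_pad: Blue pad: a round blue disc fixed to the table, 100 mm across and 12 mm high, flat top. Origin: centre of its underside, on the table. A white pad of the same size, with an amber filter lying on it, stands nearby and is not wanted.

How it is judged:
On the way:
1. the tray is tipped and the green filter has slid, untouched by the gripper, to rest in the corner (value of joint tray above 0.05 rad and distance between filter and tray_corner below 0.012 m and contact force between filter and the fingers below 0.05 N and linear speed of filter below 0.05 m/s), for 0.2 s.
At the end, for the whole second after the job is handed in: The green filter lies flat (within 10 degrees), green side up, at rest and released on top of the blue pad, its centre within 20 mm of the pad's centre (horizontal distance between filter and blue_pad below 0.02 m and z of filter in the frame of blue_pad between 0.009 and 0.016 m and angle between filter's own z axis and vertical below 0.18 rad and linear speed of filter below 0.02 m/s and contact force between filter and the fingers below 0.05 N); the robot touches nothing.
It fails at once if the green filter is dropped onto the pad from more than about 25 mm (horizontal distance between filter and blue_pad below 0.08 m and linear speed of filter above 0.7 m/s and contact force between filter and the fingers below 0.05 N).
It also fails if it takes over 48 s, if anything falls off the work surface, if the arm or the gripper's body presses on something with over 40 N, if the wrist force passes 120 N, or if a joint passes its speed limit or range.

## Working session

There is one attempt and no reset: what is moved stays moved. The work goes in short steps, Python scripts to look and compute and a tool call to move; the robot and the scene stay as the last step left them, time stands still between calls to the robot, and variables do not carry over. Pictures are saved under pics/ and viewed, and the job is handed in when it is done.

Besides the shell and the picture viewer there is one more tool, called after "Call:" as a command line: name --argument value ..., lists and objects as JSON in quotes. arm_command: Moves the arm, as the interface text tells. Its arguments: {"type":"object","properties":{"plan":{"type":"array","items":{"type":"number"}},"grip_force":{"type":"number"}},"required":["plan"]}

```bash
mkdir -p pics
cat > h.py <<'E'
import numpy as np, cv2
from rig import robot
def snap(name,fn):
    s=robot.snapshot(name); np.savez(f'{fn}.npz',**s); cv2.imwrite(f'pics/{fn}.png',s['frame'][:,:,::-1]); return s
def load(fn): return dict(np.load(f'{fn}.npz'))
def px(s,u,v,z=None,r=1):
    # world from depth, or from plane height z
    n=cv2.undistortPoints(np.array([[[u,v]]],float),s['intrinsics'],s['dist_coeffs'])[0,0]
    R,t=s['R'],s['t']; ray=np.array([n[0],n[1],1.])
    if z is None:
        d=s['z_map'][v-r:v+r+1,u-r:u+r+1]; d=np.median(d[d>0])
        return R.T@(ray*d-t)
    c=-R.T@t; w=R.T@ray
    return c+w*(z-c[2])/w[2]
E
python3 - <<'E'
from h import *
snap('scene','s0'); snap('top','t0'); st=robot.state(); print(st)
E
```

```text
{'t': 0.1, 'q': array([-1.18596805e+00,  2.60610392e-01, -1.39232293e-01,  1.17271725e+00,
        1.31264089e-05,  1.57077743e+00]), 'qd': array([-0.00035784, -0.00211361,  0.00401502, -0.00067367, -0.00071616,
       -0.00066152]), 'joint_efforts': array([-2.02516101e-03, -4.06509304e+01,  2.54526615e+01,  1.00648086e-02,
       -6.74597709e-05, -5.97691326e-06]), 'tcp_pos': array([ 0.19685782, -0.48603095,  0.23055525]), 'orientation': array([-0.69394122, -0.13583876,  0.69417057, -0.13461294]), 'ft_force': array([-0.42220357, -0.21551716, -0.13350221]), 'ft_torque': array([ 0.04438711, -0.02187545,  0.00815099]), 'width': 0.08571245824831587}
```

View pics/s0.png

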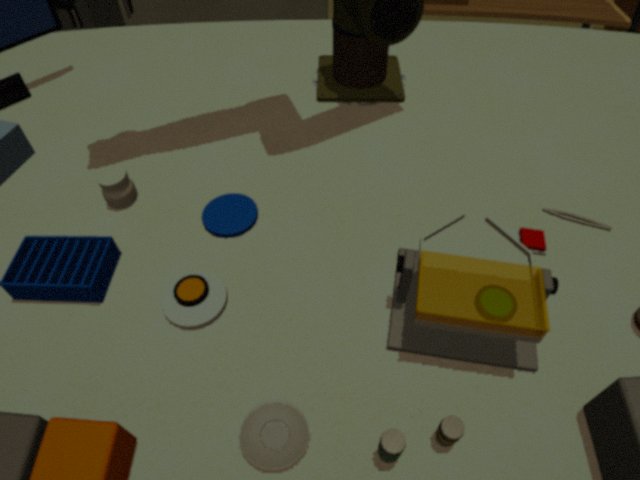

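View pics/t0.png

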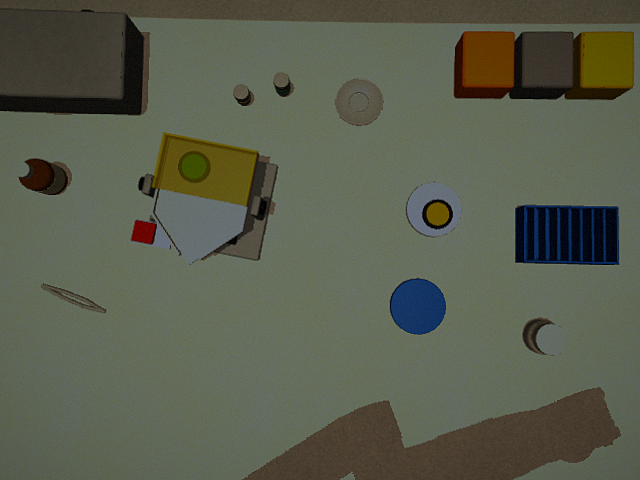

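The top view shows the tray with its hood, with the corner tip near (192,263) pointing toward the robot. The red tab is at (144,232), the filter at (194,166) and the blue pad at (418,306). I'll enlarge this area.

Run:
```python
from h import *
s=load('t0')
c=s['frame'][120:275,115:290,::-1]; c=np.clip(c*1.5,0,255).astype(np.uint8)
cv2.imwrite('pics/c0.png',cv2.resize(c,None,fx=3.8,fy=3.8,interpolation=cv2.INTER_CUBIC))
for n,u,v in [('tab',144,232),('pad',418,306),('floor',200,220),('floor2',180,205),('floor3',230,205),('floor4',193,250),('hood',210,165),('table',330,250),('padw',418,195)]:
    print(n,px(s,u,v).round(4))
# pad: blue mask centroid
f=s['frame'].astype(int); 
m=((f[:,:,2]>f[:,:,0]+50)); m[:, :370]=0; m[:,470:]=0
v,u=np.nonzero(m); print('pad cen px',u.mean(),v.mean(),m.sum(), px(s,u.mean(),v.mean(),0.012), px(s,u.min(),306,.012),px(s,u.max(),306,.012))
m=(f[:,:,0]>f[:,:,1]+80)&(f[:,:,1]<60); m[:,:120]=0;m[:,170:]=0;v,u=np.nonzero(m);print('tab',u.mean(),v.mean(),m.sum()); print(px(s,u.mean(),v.mean(),0.089))
np.set_printoptions(suppress=True)
r=cv2.minAreaRect(np.stack([u,v],1).astype(np.float32));print(r)
```

```text
tab [0.582  0.2303 0.0897]
pad [ 0.4655 -0.2443  0.0114]
floor [0.6049 0.138  0.0858]
floor2 [0.6296 0.1727 0.0861]
floor3 [0.6319 0.0884 0.084 ]
floor4 [0.5538 0.1479 0.0857]
hood [0.694  0.1186 0.1138]
table [ 5.63e-01 -8.40e-02  1.00e-04]
padw [ 0.6666 -0.2419  0.0109]
pad cen px 417.6343001261034 306.0912147961328 2379 [ 0.46535737 -0.24356234  0.012     ] [ 0.46423477 -0.19588545  0.012     ] [ 0.46686689 -0.29235025  0.012     ]
tab 143.1290322580645 231.6848635235732 403
[0.58257448 0.23201234 0.089     ]
((143.17308044433594, 231.63462829589844), (20.19995880126953, 20.003843307495117), 11.309932708740234)
```

View pics/c0.png

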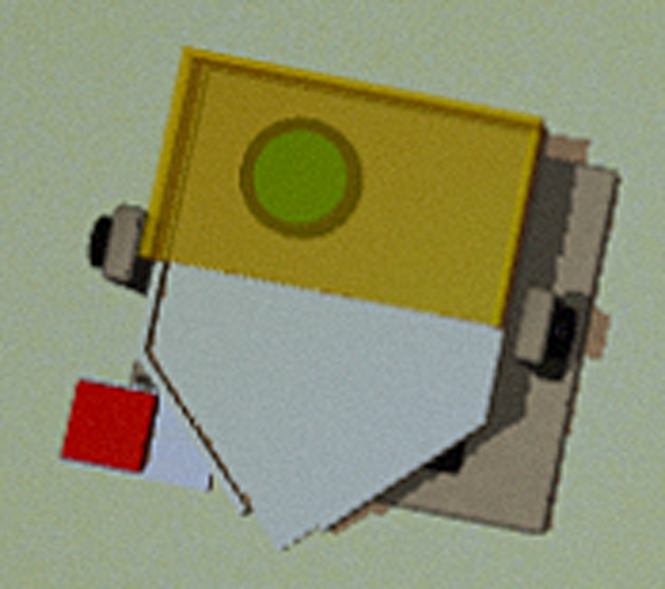

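Run:
```python
from h import *
np.set_printoptions(suppress=True,precision=4)
s=load('t0')
P=lambda a,b,z: px(s,115+a/3.8-.37,120+b/3.8-.37,z)
hl,hr=P(140,258,.114),P(503,326,.114); bl,br=P(188,48,.114),P(545,120,.114)
tip=P(283,548,.085); print(hl,hr,bl,br,tip)
for a,b in((hr,hl),(br,bl)):
    d=a-b; print('x-axis yaw deg from y edge',np.degrees(np.arctan2(*( (b-a)[1],(b-a)[0])))-90)
for a,b in((hl,bl),(hr,br)): d=b-a; print(np.degrees(np.arctan2(d[1],d[0])))
tc=[P(*q,.089) for q in((80,379),(158,393),(141,471),(62,458))]; print('tab',tc,np.mean(tc,0))
# tab edges yaw
d=tc[0]-tc[1];print(np.degrees(np.arctan2(d[1],d[0]))-90); d=tc[0]-tc[3];print(np.degrees(np.arctan2(d[1],d[0])))
for yaw in np.radians([-10,-12,-14]):
    ex=np.array([np.cos(yaw),np.sin(yaw)]);ey=np.array([-ex[1],ex[0]])
    t=np.mean(tc,0)[:2]; print('corner from tab',t-2*.001*ex-.085*ey,'from hood',(hl+hr)[:2]/2-.076*ex,'from tip',tip[:2]+.038*ex)
```

```text
[0.6541 0.2135 0.114 ] [0.6283 0.0553 0.114 ] [0.7468 0.1962 0.114 ] [0.719  0.0398 0.114 ] [0.5303 0.1537 0.085 ]
x-axis yaw deg from y edge -9.291794620716232
x-axis yaw deg from y edge -10.092276513534685
-10.523485510873082
-9.70703394416138
tab [array([0.6031, 0.2454, 0.089 ]), array([0.5977, 0.2107, 0.089 ]), array([0.5629, 0.2167, 0.089 ]), array([0.5678, 0.2517, 0.089 ])] [0.5829 0.2311 0.089 ]
-8.871577853145766
-10.17382220681411
corner from tab [0.5661 0.1478] from hood [0.5664 0.1476] from tip [0.5677 0.1471]
corner from tab [0.5632 0.1484] from hood [0.5669 0.1502] from tip [0.5675 0.1458]
corner from tab [0.5604 0.1492] from hood [0.5675 0.1528] from tip [0.5672 0.1445]
```

```bash
cat >> h.py <<'E'
from scipy.spatial.transform import Rotation as Ro
np.set_printoptions(suppress=True,precision=4)
YAW=np.radians(-9.8); C0=np.array([.5665,.1475,.085])
R0=Ro.from_euler('z',YAW).as_matrix()
def tray(p,th):  # tray_corner coords (m) -> world at tilt th
    p=np.array(p,float); h=np.array([.082,0,0]); A=Ro.from_euler('y',-th).as_matrix()  # corner end (-x) down
    return C0+R0@(h+A@(p-h)), R0@A
def toolR(x,y): return np.stack([x,y,np.cross(x,y)],1)
def rel(p,R):
    st=robot.state(); Q=Ro.from_quat(st['orientation']).as_matrix()
    d=Q.T@(np.array(p)-st['tcp_pos'])*1000; r=Ro.from_matrix(Q.T@R).as_rotvec()
    return d.round(1), r.round(4)
E
python3 - <<'E'
from h import *
print(tray([0,0,0],.3)[0],tray([.002,.085,.004],.3)[0])
print(Ro.from_quat(robot.state()['orientation']).as_matrix())
p,A=tray([.002,.085,.004],.3)
for sg in(1,-1):
    R=toolR(-A[:,2],sg*A[:,0])
    h=tray([.002,.085,.060],.3)[0]
    print(sg,h,rel(h,R))
E
```

```text
[0.5701 0.1469 0.0608] [0.5853 0.2305 0.0652]
[[-0.0006  0.3754 -0.9269]
 [ 0.0016 -0.9269 -0.3754]
 [-1.     -0.0018 -0.    ]]
1 [0.569  0.2333 0.1187] (array([ 112.8, -526.8, -615. ]), array([-1.0072,  0.1513,  0.2753]))
-1 [0.569  0.2333 0.1187] (array([ 112.8, -526.8, -615. ]), array([ 2.1075,  0.3204, -0.1761]))
```

Run:
```python
from h import *
p,A=tray([.002,.085,.004],.3)
R=toolR(-A[:,2],A[:,0])
print(rel([.565,.2335,.19],R))
```

```text
(array([  41.5, -528.6, -611.3]), array([-1.0072,  0.1513,  0.2753]))
```

Call:
arm_command --plan '[0, 41.5, -528.6, -611.3, -1.0072, 0.1513, 0.2753, 0, 41.5, -528.6, -611.3, -1.0072, 0.1513, 0.2753, 0, 41.5, -528.6, -611.3, -1.0072, 0.1513, 0.2753, 0, 41.5, -528.6, -611.3, -1.0072, 0.1513, 0.2753, 0, 41.5, -528.6, -611.3, -1.0072, 0.1513, 0.2753, 0, 41.5, -528.6, -611.3, -1.0072, 0.1513, 0.2753, 0, 41.5, -528.6, -611.3, -1.0072, 0.1513, 0.2753, 0, 41.5, -528.6, -611.3, -1.0072, 0.1513, 0.2753, 0, 41.5, -528.6, -611.3, -1.0072, 0.1513, 0.2753, 0, 41.5, -528.6, -611.3, -1.0072, 0.1513, 0.2753, 0, 41.5, -528.6, -611.3, -1.0072, 0.1513, 0.2753, 0, 41.5, -528.6, -611.3, -1.0072, 0.1513, 0.2753, 0, 41.5, -528.6, -611.3, -1.0072, 0.1513, 0.2753, 0, 41.5, -528.6, -611.3, -1.0072, 0.1513, 0.2753, 0, 41.5, -528.6, -611.3, -1.0072, 0.1513, 0.2753, 0, 41.5, -528.6, -611.3, -1.0072, 0.1513, 0.2753, 0, 41.5, -528.6, -611.3, -1.0072, 0.1513, 0.2753, 0, 41.5, -528.6, -611.3, -1.0072, 0.1513, 0.2753, 0, 41.5, -528.6, -611.3, -1.0072, 0.1513, 0.2753, 0, 41.5, -528.6, -611.3, -1.0072, 0.1513, 0.2753]'

```text
t: 1.77
tcp_pos: [0.567, 0.2384, 0.1893]
orientation: [0.603, 0.371, -0.465, 0.532]
ft_force: [0.2, 0.2, 0.0]
width: 0.0003
```

Run:
```python
from h import *
p,A=tray([.002,.085,.004],.3)
R=toolR(-A[:,2],A[:,0])
st=robot.state();print(st['q'],st['qd'])
print(rel([.567,.2335,.12],R))
print(rel([.585,.2305,.10],R),rel(p,R))
s=snap('top','t1'); snap('scene','s1')
```

```text
[ 0.4918  0.2651 -0.2927  0.7713 -0.1808  2.2086] [ 0.2026  0.2668  0.3475  0.1614 -0.083   0.2031]
(array([ 66.4, -19.8,   5. ]), array([ 0.0026, -0.0031, -0.0007]))
(array([90.9, -8.3,  5. ]), array([ 0.0026, -0.0031, -0.0007])) (array([124.3, -18.3,   5. ]), array([ 0.0026, -0.0031, -0.0007]))
```

View pics/t1.png

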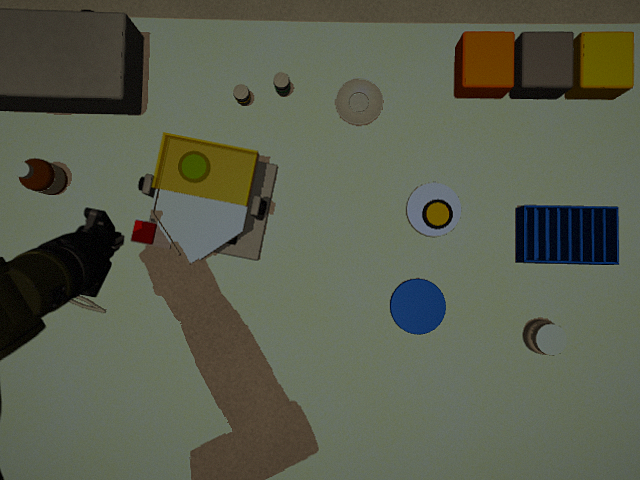

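The gripper is above and outside the red tab (tip around (120,238)), with the tray untouched. Next it goes to just above the tab.

Call:
arm_command --plan '[0, 40, -8.3, 5, 0, 0, 0, 0, 70, -8.3, 5, 0, 0, 0, 0, 90, -8.3, 5, 0, 0, 0, 0, 90, -8.3, 5, 0, 0, 0, 0, 90, -8.3, 5, 0, 0, 0]'

```text
t: 2.28
tcp_pos: [0.5822, 0.2272, 0.0992]
orientation: [0.601, 0.371, -0.468, 0.531]
ft_force: [0.0, 0.8, 0.0]
width: -0.0002
```

Run:
```python
from h import *
p,A=tray([.002,.085,.004],.3)
R=toolR(-A[:,2],A[:,0])
st=robot.state();print(st['tcp_pos'],st['ft_force'])
print(rel(p,R))
s=snap('scene','s2')
c=s['frame'][180:400,370:620,::-1]; cv2.imwrite('pics/c2.png',cv2.resize(c,None,fx=3,fy=2.7))
```

```text
[0.5822 0.2272 0.0992] [0.0228 0.8244 0.0458]
(array([33.3, -7.6, -3.9]), array([0.0029, 0.0013, 0.0035]))
```

View pics/c2.png

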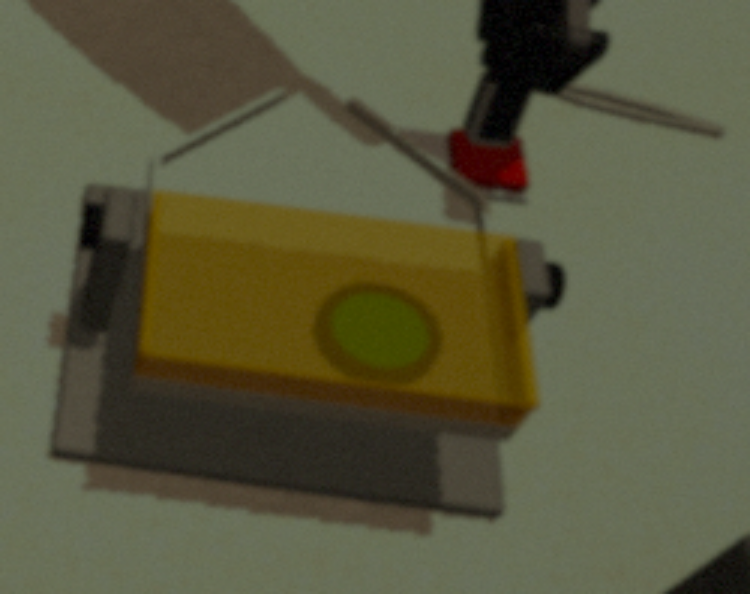

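The closed fingers stand over the red tab. I'll press down gradually.

Call:
arm_command --plan '[0, 6, -1.4, -1, 0, 0, 0, 0, 12, -2.8, -3, 0, 0, 0, 0, 16, -4, -4, 0, 0, 0, 0, 20, -5, -4, 0, 0, 0, 0, 24, -6, -4, 0, 0, 0, 0, 28, -6.8, -4, 0, 0, 0, 0, 28, -6.8, -4, 0, 0, 0]'

```text
t: 2.92
tcp_pos: [0.5856, 0.2318, 0.0715]
orientation: [0.602, 0.371, -0.466, 0.532]
ft_force: [-0.4, -0.4, 2.1]
width: 0.0003
```

Run:
```python
from h import *
p,A=tray([.002,.085,.004],.3)
R=toolR(-A[:,2],A[:,0])
print(rel(p,R),robot.state()['ft_force'])
```

```text
(array([ 6.1, -1.9,  1.3]), array([ 0.0029, -0.0009,  0.0015])) [-0.4008 -0.3979  2.0775]
```

Call:
arm_command --plan '[0, 3, -1, 1, 0, 0, 0, 0, 5, -1.5, 1, 0, 0, 0, 0, 6, -2, 1, 0, 0, 0, 0, 6, -2, 1, 0, 0, 0]'

```text
t: 3.25
tcp_pos: [0.5848, 0.2306, 0.0648]
orientation: [0.602, 0.371, -0.467, 0.532]
ft_force: [-0.5, -0.4, 1.8]
width: 0.0001
```

Call:
arm_command --plan '[0, 0.7, 0, 0, 0, 0, 0, 0, 1.5, 0, 0, 0, 0, 0, 0, 1.5, 0, 0, 0, 0, 0]'

```text
t: 3.5
tcp_pos: [0.5849, 0.2306, 0.0647]
orientation: [0.602, 0.371, -0.466, 0.532]
ft_force: [-6.0, -0.5, 13.1]
width: -0.0003
```

Run:
```python
from h import *
s=snap('scene','s3');print(robot.state()['ft_force'])
c=s['frame'][180:400,370:620,::-1]; cv2.imwrite('pics/c3.png',cv2.resize(c,None,fx=3,fy=2.7))
s=snap('top','t3')
c=s['frame'][120:275,115:290,::-1]; cv2.imwrite('pics/c3t.png',cv2.resize(c,None,fx=3.8,fy=3.8))
```

```text
[-6.0497 -0.4261 13.1223]
```

View pics/c3.png

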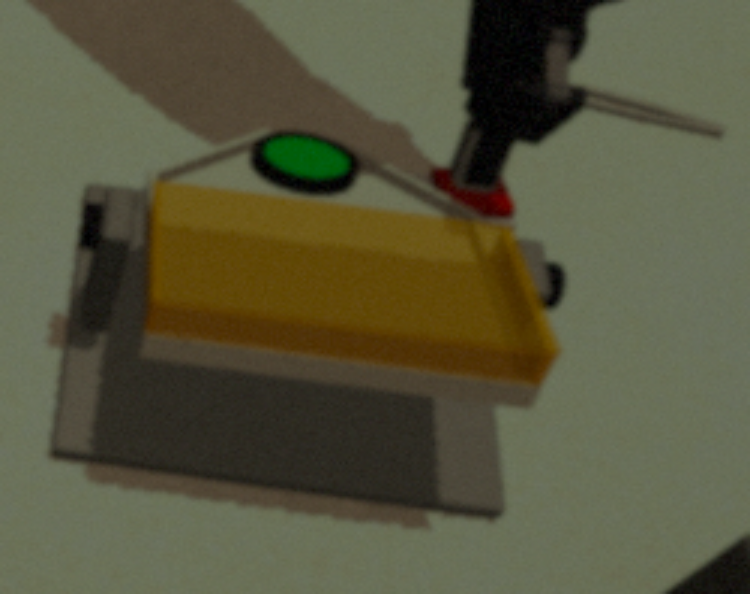

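View pics/c3t.png

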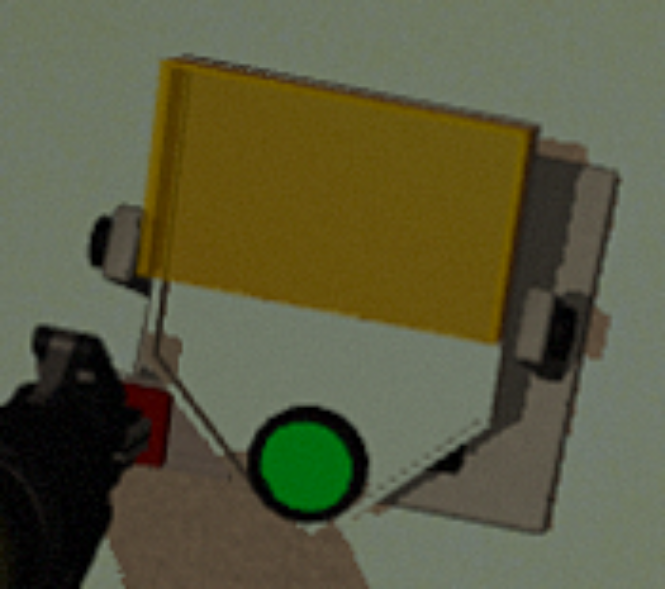

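The tray is at its stop (contact force rose to 13 N) and the filter sits in the corner, at about (309,463) in the crop. I'll compare that with the predicted corner point.

Run:
```python
from h import *
pt,A=tray([0,0,.008],.3); print('pred',pt)
for n in('t3','s3'):
    s=load(n); f=s['frame'].astype(int); m=(f[:,:,1]>f[:,:,0]+60)&(f[:,:,1]>f[:,:,2]+30)
    k,l,stt,cen=cv2.connectedComponentsWithStats(m.astype(np.uint8)); i=1+np.argmax(stt[1:,4]); u,v=cen[i]; 
    print(n,u,v,stt[i,4],'plane',px(s,u,v,pt[2]),'depth',px(s,int(round(u)),int(round(v)),r=2))
R=toolR(-A[:,2],A[:,0])
print('retreat',rel(tray([.002,.085,.09],.3)[0],R))
h=tray([0,0,.075],.3)[0]; print('hover',h,rel(h,R), 'graspish floor',rel(tray([0,0,0],.3)[0],R))
```

```text
pred [0.5678 0.1473 0.0684]
t3 195.17233560090702 242.22448979591837 441 plane [0.5679 0.1487 0.0684] depth [0.5683 0.149  0.0685]
s3 471.6622516556291 237.92384105960264 302 plane [0.568  0.1492 0.0684] depth [0.5687 0.1494 0.0691]
retreat (array([-86.4,   0.4,  -0. ]), array([ 0.0033, -0.0007,  0.0019]))
hover [0.5483 0.1506 0.1324] (array([-71.4,  -1.9,  85. ]), array([ 0.0033, -0.0007,  0.0019])) graspish floor (array([ 3.6, -1.7, 85. ]), array([ 0.0033, -0.0007,  0.0019]))
```

Call:
arm_command --plan '[0, -20, 0, 0, 0, 0, 0, 0, -55, 0, 5, 0, 0, 0, 68, -65, -1.8, 30, 0, 0, 0, 68, -65, -1.8, 60, 0, 0, 0, 68, -60, -1.8, 83.7, 0, 0, 0, 68, -50, -1.8, 83.7, 0, 0, 0, 68, -50, -1.8, 83.7, 0, 0, 0, 68, -50, -1.8, 83.7, 0, 0, 0]'

```text
t: 4.27
tcp_pos: [0.5541, 0.1507, 0.1108]
orientation: [0.601, 0.371, -0.467, 0.531]
ft_force: [-0.1, 0.8, -0.1]
width: 0.0681
```

Run:
```python
from h import *
_,A=tray([0,0,0],.3)
R=toolR(-A[:,2],A[:,0])
top=np.array([.568,.1489,.0685]); fl=top-.008*A[:,2]
print('floor',rel(fl,R),robot.state()['ft_force'],robot.state()['width'])
s=snap('scene','s4')
c=s['frame'][140:300,400:600,::-1]; cv2.imwrite('pics/c4.png',cv2.resize(c,None,fx=3.7,fy=3.7))
s=snap('top','t4')
c=s['frame'][120:275,115:290,::-1]; cv2.imwrite('pics/c4t.png',cv2.resize(c,None,fx=3.8,fy=3.8))
```

```text
floor (array([52.6,  1.1, -0.6]), array([ 0.0031, -0.0001,  0.0041])) [-0.0878  0.7867 -0.0956] 0.06806786059245606
```

View pics/c4.png

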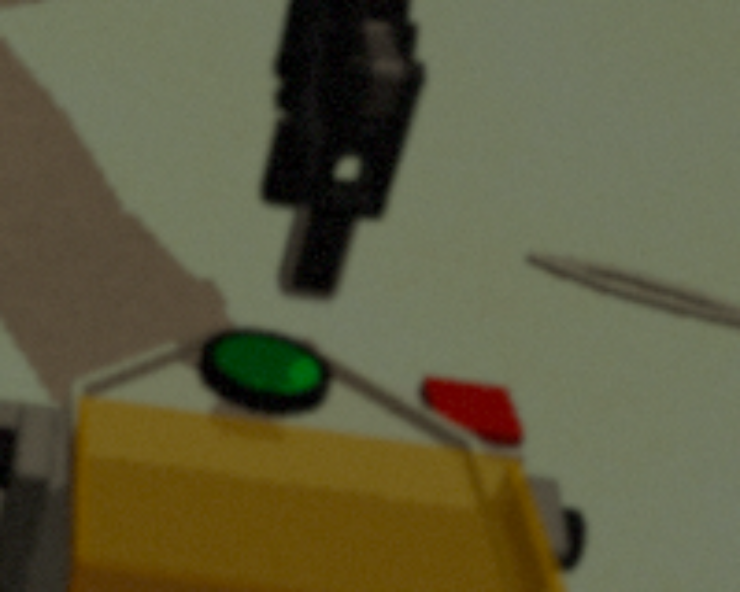

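View pics/c4t.png

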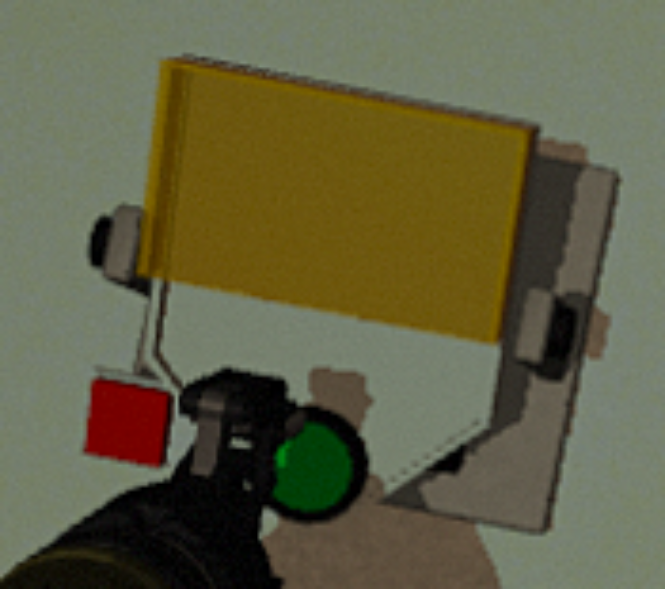

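Run:
```python
from h import *
_,A=tray([0,0,0],.3); fl=np.array([.568,.1489,.0685])-.008*A[:,2]
s=load('s4')
print('tcp tray',A.T@(robot.state()['tcp_pos']-fl)*1000)
for a,b in((287,285),(310,288),(330,290),(300,270),(325,270),(310,250)):
    p=px(s,int(400+a/3.7),int(140+b/3.7),r=0); print(a,b,(A.T@(p-fl)*1000).round(1))
```

```text
tcp tray [ 0.0876  0.5035 53.2153]
287 285 [39.5 -9.  65.3]
310 288 [45.4 -2.6 69.7]
330 290 [36.6  7.8 64.8]
300 270 [45.8 -7.  76.9]
325 270 [43.2  1.3 76.9]
310 250 [45.8 -6.2 84.7]
```

Call:
arm_command --plan '[68, 20, 0, 0.5, 0, 0, 0, 68, 38, 0, 0.5, 0, 0, 0, 68, 48, 0, 0.5, 0, 0, 0, 68, 52, 0, 0.5, 0, 0, 0, 68, 54, 0, 0.5, 0, 0, 0, 68, 54, 0, 0.5, 0, 0, 0]'

```text
t: 4.87
tcp_pos: [0.5706, 0.1489, 0.06]
orientation: [0.601, 0.372, -0.466, 0.532]
ft_force: [-0.3, 0.1, 0.6]
width: 0.0679
```

Run:
```python
from h import *
_,A=tray([0,0,0],.3); fl=np.array([.568,.1489,.0685])-.008*A[:,2]
st=robot.state();print(A.T@(st['tcp_pos']-fl)*1000, A.T@st['ft_force'],st['ft_force'])
```

```text
[-0.0707  0.4103 -0.9205] [-0.1122  0.0762  0.6886] [-0.2932  0.1279  0.6247]
```

Call:
arm_command --plan '[68, 1, 0, 0.4, 0, 0, 0, 68, 2, 0, 0.4, 0, 0, 0, 68, 3, 0, 0.4, 0, 0, 0, 68, 3, 0, 0.4, 0, 0, 0]'

```text
t: 5.2
tcp_pos: [0.5716, 0.1484, 0.0575]
orientation: [0.602, 0.372, -0.466, 0.532]
ft_force: [-0.7, -0.3, -0.2]
width: 0.0684
```

Call:
arm_command --plan '[68, 1, 0, 0, 0, 0, 0, 68, 2, 0, 0, 0, 0, 0, 68, 2, 0, 0, 0, 0, 0]'

```text
t: 5.45
tcp_pos: [0.5722, 0.1482, 0.0555]
orientation: [0.602, 0.371, -0.466, 0.532]
ft_force: [-0.1, 0.1, -0.8]
width: 0.068
```

Run:
```python
from h import *
_,A=tray([0,0,0],.3); fl=np.array([.568,.1489,.0685])-.008*A[:,2]
st=robot.state();print(A.T@(st['tcp_pos']-fl)*1000, A.T@st['ft_force'],st['ft_force'])
s=snap('scene','s5')
c=s['frame'][140:300,400:600,::-1]; cv2.imwrite('pics/c5.png',cv2.resize(c,None,fx=3.7,fy=3.7))
```

```text
[ 0.1838  0.0503 -5.6425] [-0.3631  0.122  -0.687 ] [-0.121   0.1447 -0.7636]
```

View pics/c5.png

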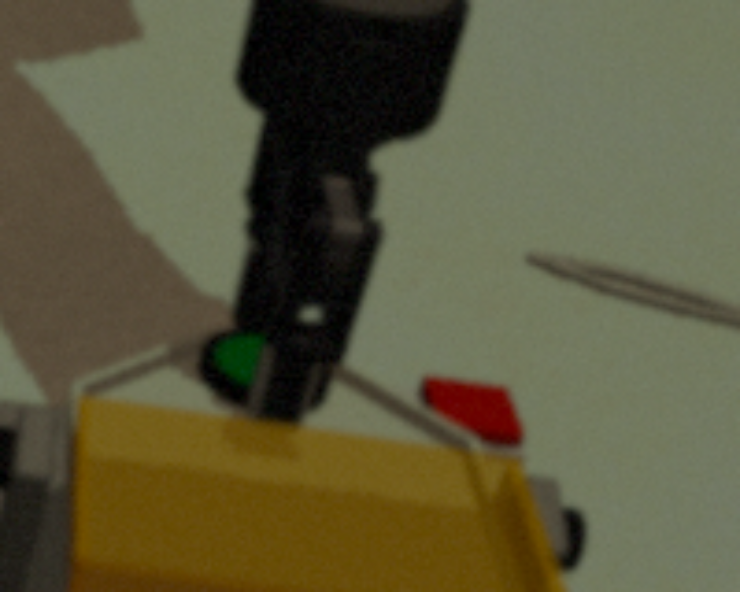

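Call:
arm_command --plan '[64, 0, 0, 0, 0, 0, 0, 60, 0, 0, 0, 0, 0, 0, 58, 0, 0, 0, 0, 0, 0, 58, 0, 0, 0, 0, 0, 0]'

```text
t: 5.83
tcp_pos: [0.573, 0.1483, 0.0564]
orientation: [0.602, 0.371, -0.466, 0.532]
ft_force: [0.6, -0.6, 5.8]
width: 0.0582
```

The fingertips touched the floor at 58 mm opening. I'll lift 2.5 mm and close.

Call:
arm_command --plan '[58, -2.5, 0, 0, 0, 0, 0, 58, -2.5, 0, 0, 0, 0, 0, 54, -2.5, 0, 0, 0, 0, 0, 50, -2.5, 0, 0, 0, 0, 0, 48, -2.5, 0, 0, 0, 0, 0, 48, -2.5, 0, 0, 0, 0, 0, 48, -2.5, 0, 0, 0, 0, 0]' --grip_force 30

```text
t: 6.42
tcp_pos: [0.5722, 0.1485, 0.0588]
orientation: [0.602, 0.371, -0.466, 0.532]
ft_force: [-0.6, -0.2, 1.0]
width: 0.052
```

Run:
```python
from h import *
_,A=tray([0,0,0],.3); fl=np.array([.568,.1489,.0685])-.008*A[:,2]
st=robot.state();print(A.T@(st['tcp_pos']-fl)*1000, A.T@st['ft_force'],st['width'])
```

```text
[ 1.1175  0.3084 -2.5494] [-0.2723 -0.2987  1.0972] 0.05204993146278041
```

Call:
arm_command --plan '[48, 0, 0, 0, 0, 0, 0, 48, 0, 0, 0, 0, 0, 0, 48, 0, 0, 0, 0, 0, 0]'

```text
t: 6.67
tcp_pos: [0.5722, 0.1485, 0.0588]
orientation: [0.602, 0.371, -0.466, 0.532]
ft_force: [-0.8, -0.1, 1.5]
width: 0.0522
```

Run:
```python
from h import *
s=snap('scene','s6')
a=cv2.resize(s['frame'][160:270,410:560,::-1],None,fx=2.6,fy=2.6)
s=snap('top','t6')
b=cv2.resize(s['frame'][180:290,130:280,::-1],None,fx=2.6,fy=2.6)
cv2.imwrite('pics/c6.png',np.clip(np.hstack([a,b])*1.6,0,255))
```

```text
[ WARN:0@2.265] global loadsave.cpp:1063 imwrite_ Unsupported depth image for selected encoder is fallbacked to CV_8U.
```

View pics/c6.png

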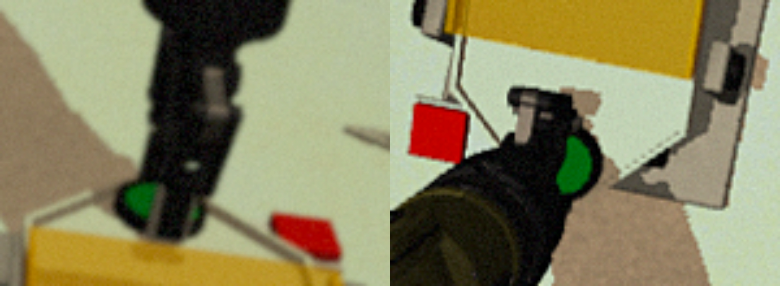

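The disc is held steadily at 52.2 mm. Lifting square to the tray.

Call:
arm_command --plan '[48, -5, 0, 0, 0, 0, 0, 48, -12, 0, 0, 0, 0, 0, 48, -25, 0, 0, 0, 0, 0, 48, -45, 0, 0, 0, 0, 0, 48, -65, 0, 0, 0, 0, 0, 48, -75, 0, 0, 0, 0, 0, 48, -75, 0, 0, 0, 0, 0]' --grip_force 35

```text
t: 7.35
tcp_pos: [0.5514, 0.1528, 0.1333]
orientation: [0.603, 0.37, -0.464, 0.532]
ft_force: [1.1, 0.3, -0.1]
width: 0.0521
```

Run:
```python
from h import *
s=snap('scene','s7')
a=cv2.resize(s['frame'][120:250,410:560,::-1],None,fx=2.6,fy=2.6)
s=snap('top','t7')
b=cv2.resize(s['frame'][160:290,120:270,::-1],None,fx=2.6,fy=2.6)
cv2.imwrite('pics/c7.png',np.clip(np.hstack([a,b])*1.6,0,255).astype(np.uint8))
# place orientation options: tool x down, tool y horizontal angle phi
pad=np.array([.4655,-.2438,.10])
st=robot.state();Q=Ro.from_quat(st['orientation']).as_matrix();print(st['q'],st['width'],Q)
for deg in(-60,-40,-20,0,20):
    phi=np.radians(deg); R=toolR([0,0,-1],[np.cos(phi),np.sin(phi),0]); print(deg,rel(pad,R))
```

```text
[ 0.3517  0.2319 -0.5124  0.5634 -0.1463  2.0697] 0.052166703866793715 [[ 0.2917  0.942  -0.1657]
 [-0.0482 -0.1585 -0.9862]
 [-0.9553  0.2957 -0.0008]]
-60 (array([ 23.5, -26.2, 404.6]), array([ 0.8738, -0.1329, -0.2801]))
-40 (array([ 23.5, -26.2, 404.6]), array([ 0.5275, -0.0806, -0.2928]))
-20 (array([ 23.5, -26.2, 404.6]), array([ 0.1811, -0.0282, -0.2992]))
0 (array([ 23.5, -26.2, 404.6]), array([-0.1653,  0.0242, -0.2995]))
20 (array([ 23.5, -26.2, 404.6]), array([-0.5118,  0.0766, -0.2937]))
```

View pics/c7.png

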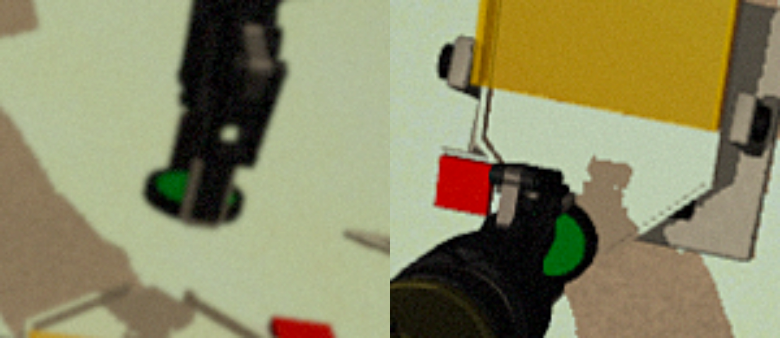

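The disc is held square between the fingers, clear of the tray. Moving to above the blue pad and levelling.

Call:
arm_command --plan '[48, 0, -2, 15, 0, 0, 0, 48, 0, -4, 45, 0.02, 0, -0.03, 48, 1, -6, 80, 0.04, -0.01, -0.07, 48, 1, -9, 115, 0.06, -0.01, -0.1, 48, 2, -11, 150, 0.08, -0.01, -0.13, 48, 2, -13, 185, 0.1, -0.02, -0.16, 48, 2, -14, 220, 0.12, -0.02, -0.19, 48, 3, -15, 255, 0.14, -0.02, -0.22, 48, 3, -16, 290, 0.15, -0.03, -0.25, 48, 3, -17, 325, 0.16, -0.03, -0.28, 48, 4, -18, 355, 0.18, -0.028, -0.299, 48, 4, -19, 380, 0.181, -0.0282, -0.2992, 48, 4, -20, 395, 0.181, -0.0282, -0.2992, 48, 4, -20, 402, 0.181, -0.0282, -0.2992, 48, 4, -20, 404.6, 0.181, -0.0282, -0.2992, 48, 4, -20, 404.6, 0.181, -0.0282, -0.2992, 48, 4, -20, 404.6, 0.181, -0.0282, -0.2992]'

```text
t: 8.87
tcp_pos: [0.4654, -0.2428, 0.12]
orientation: [-0.579, -0.406, 0.579, -0.405]
ft_force: [-0.6, 0.2, -0.6]
width: 0.0522
```

Run:
```python
from h import *
phi=np.radians(-20); R=toolR([0,0,-1],[np.cos(phi),np.sin(phi),0]);
st=robot.state();print(st['q'],st['width'],st['tcp_pos'])
print(rel([.4655,-.2438,.012],R))
s=snap('scene','s8')
u=[120,160]
a=cv2.resize(s['frame'][100:250,150:300,::-1],None,fx=2.6,fy=2.6)
s=snap('top','t8')
b=cv2.resize(s['frame'][230:380,350:500,::-1],None,fx=2.6,fy=2.6)
cv2.imwrite('pics/c8.png',np.clip(np.hstack([a,b])*1.6,0,255).astype(np.uint8))
```

```text
[-0.4812  0.3338 -0.3382  0.8999  0.0005  1.4377] 0.052211324087740305 [ 0.4654 -0.2428  0.12  ]
(array([108. ,   0.5,   1. ]), array([ 0.001 , -0.0007,  0.0011]))
```

View pics/c8.png

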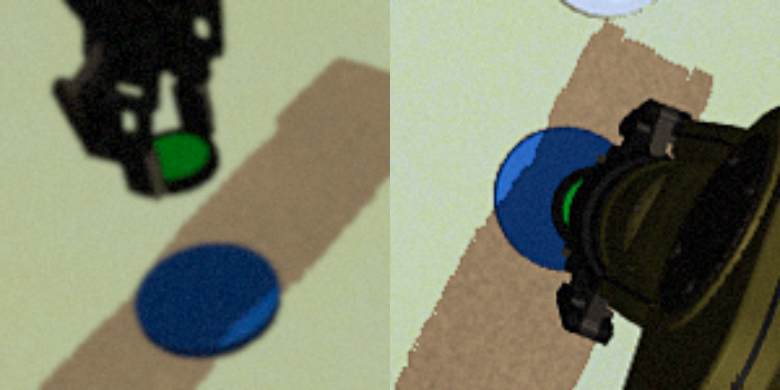

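Run:
```python
from h import *
s=load('s8'); f=s['frame'].astype(int)
m=(f[:,:,1]>f[:,:,0]+50)&(f[:,:,1]>f[:,:,2]+30); m[:,300:]=0;m[:100]=0; m[200:]=0
m=cv2.erode(m.astype(np.uint8),np.ones((3,3)))
P=np.array([px(s,int(u),int(v),r=0) for v,u in zip(*np.nonzero(m))]); print(len(P),P.mean(0),P.std(0))
c,_,_,_=np.linalg.lstsq(np.c_[P[:,:2]-P[:,:2].mean(0),np.ones(len(P))],P[:,2],rcond=None); print('slopes',c)
```

```text
158 [ 0.4628 -0.239   0.1295] [0.0083 0.0064 0.0008]
slopes [ 0.0192 -0.0025  0.1295]
```

Call:
arm_command --plan '[48, 15, 0.5, 1, 0, 0, 0, 48, 40, 0.5, 1, 0, 0, 0, 48, 65, 0.5, 1, 0, 0, 0, 48, 85, 0.5, 1, 0, 0, 0, 48, 95, 0.5, 1, 0, 0, 0, 48, 100, 0.5, 1, 0, 0, 0, 48, 103, 0.5, 1, 0, 0, 0, 48, 103, 0.5, 1, 0, 0, 0]'

```text
t: 9.63
tcp_pos: [0.4663, -0.2436, 0.0176]
orientation: [0.579, 0.406, -0.579, 0.406]
ft_force: [-0.3, -0.3, 0.0]
width: 0.052
```

Call:
arm_command --plan '[48, 1, 0, 0, 0, 0, 0, 48, 2, 0, 0, 0, 0, 0, 48, 2, 0, 0, 0, 0, 0]'

```text
t: 9.88
tcp_pos: [0.467, -0.244, 0.0164]
orientation: [0.579, 0.406, -0.578, 0.407]
ft_force: [-1.0, -0.1, -0.1]
width: 0.0521
```

Call:
arm_command --plan '[48, 1, 0, 0, 0, 0, 0, 48, 2, 0, 0, 0, 0, 0, 48, 2.5, 0, 0, 0, 0, 0, 48, 2.5, 0, 0, 0, 0, 0]'

```text
t: 10.22
tcp_pos: [0.4669, -0.244, 0.0139]
orientation: [0.579, 0.406, -0.578, 0.407]
ft_force: [0.2, 0.8, -1.0]
width: 0.0517
```

Call:
arm_command --plan '[48, 1, 0, 0, 0, 0, 0, 48, 1.5, 0, 0, 0, 0, 0, 48, 1.5, 0, 0, 0, 0, 0]'

```text
t: 10.47
tcp_pos: [0.4667, -0.2439, 0.0122]
orientation: [0.579, 0.406, -0.578, 0.407]
ft_force: [-0.2, -0.2, -0.2]
width: 0.0523
```

Call:
arm_command --plan '[48, 1, 0, 0, 0, 0, 0, 48, 1.5, 0, 0, 0, 0, 0, 48, 1.5, 0, 0, 0, 0, 0]'

```text
t: 10.72
tcp_pos: [0.4666, -0.2439, 0.0105]
orientation: [0.579, 0.406, -0.579, 0.406]
ft_force: [0.8, -0.4, -0.9]
width: 0.052
```

Call:
arm_command --plan '[48, 0.7, 0, 0, 0, 0, 0, 48, 1, 0, 0, 0, 0, 0, 48, 1, 0, 0, 0, 0, 0]'

```text
t: 10.97
tcp_pos: [0.4667, -0.2439, 0.0099]
orientation: [0.579, 0.406, -0.578, 0.407]
ft_force: [-0.4, 0.6, 2.8]
width: 0.0521
```

Contact at 2.8 N, at the expected height. Releasing gently.

Call:
arm_command --plan '[52, 0, 0, 0, 0, 0, 0, 54, 0, 0, 0, 0, 0, 0, 57, 0, 0, 0, 0, 0, 0, 62, 0, 0, 0, 0, 0, 0, 68, 0, 0, 0, 0, 0, 0, 74, 0, 0, 0, 0, 0, 0, 74, 0, 0, 0, 0, 0, 0, 74, -10, 0, 0, 0, 0, 0, 74, -30, 0, 0, 0, 0, 0, 74, -60, 0, 0, 0, 0, 0, 74, -95, 0, 0, 0, 0, 0, 74, -130, 0, 0, 0, 0, 0, 74, -150, 0, 0, 0, 0, 0, 74, -150, 0, 0, 0, 0, 0]'

```text
t: 12.13
tcp_pos: [0.4698, -0.2456, 0.166]
orientation: [0.581, 0.403, -0.577, 0.41]
ft_force: [-0.3, 0.2, 0.1]
width: 0.074
```

Run:
```python
from h import *
s=snap('scene','s9')
a=cv2.resize(s['frame'][150:300,150:300,::-1],None,fx=2.6,fy=2.6)
f=s['frame'].astype(int)
m=(f[:,:,1]>f[:,:,0]+50)&(f[:,:,1]>f[:,:,2]+30); m[:,300:]=0;m[:100]=0; m[300:]=0
v,u=np.nonzero(m);print(len(u),px(s,u.mean(),v.mean(),.020))
mb=(f[:,:,2]>f[:,:,0]+40)|m; mb[:,:190]=0;mb[:,270:]=0;mb[:180]=0;mb[250:]=0
me=cv2.erode(m.astype(np.uint8),np.ones((3,3)))
P=np.array([px(s,int(a_),int(b_),r=0) for b_,a_ in zip(*np.nonzero(me))]);print(P.mean(0))
c=np.linalg.lstsq(np.c_[P[:,:2]-P[:,:2].mean(0),np.ones(len(P))],P[:,2],rcond=None)[0];print('slopes',c)
s=snap('top','t9'); f=s['frame'].astype(int)
m=(f[:,:,1]>f[:,:,0]+50)&(f[:,:,1]>f[:,:,2]+30); m[:,:380]=0; v,u=np.nonzero(m); print(len(u), px(s,u.mean(),v.mean(),.020) if len(u) else '')
b=cv2.resize(s['frame'][230:380,350:500,::-1],None,fx=2.6,fy=2.6)
cv2.imwrite('pics/c9.png',np.clip(np.hstack([a,b])*1.6,0,255).astype(np.uint8))
print(robot.state()['tcp_pos'])
```

```text
273 [ 0.4671 -0.2438  0.02  ]
[ 0.4667 -0.2438  0.0198]
slopes [ 0.0107 -0.0037  0.0198]
372 [ 0.4661 -0.2422  0.02  ]
[ 0.4673 -0.2442  0.1614]
```

View pics/c9.png

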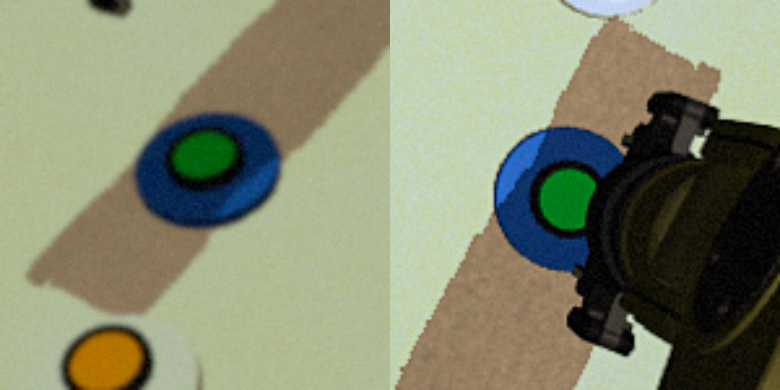

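Run:
```python
from h import *
s=load('s0'); f=s['frame'].astype(int)
m=((f[:,:,2]>f[:,:,0]+50)); m[:,:190]=0;m[:,270:]=0;m[:180]=0;m[250:]=0
m&=np.abs(s['z_map'])>0
P=np.array([px(s,int(a),int(b),r=0) for b,a in zip(*np.nonzero(m))]); k=P[:,2]>.009
Q=P[k,:2]; print(len(Q),Q.mean(0),Q.min(0),Q.max(0),cv2.minEnclosingCircle(Q.astype(np.float32)))
print(robot.state()['ft_force'],robot.state()['qd'].round(3))
```

```text
1657 [ 0.4705 -0.2422] [ 0.4211 -0.2894] [ 0.5164 -0.195 ] ((0.46866902709007263, -0.242598295211792), 0.048373427242040634)
[-0.7258 -0.9933 -0.5823] [-0.001  0.03  -0.051 -0.011 -0.001 -0.   ]
```

The scene camera puts the pad centre at about (0.469, -0.243) and the filter at (0.467, -0.244), so they are within about 4 mm. The filter lies flat with its top at z = 0.020, and the arm is clear, so I'm handing in.

```bash
python3 -c "
from rig import robot
print(robot.job_done())"
```

```text
the job is handed in; nothing more can be done
None
```

The green filter is lying flat, green side up, on the blue pad near the middle, and I handed the job in about 12 s into the 48 s allowed. No verdict was reported.

- **Tipping:** I pressed the red tab with the closed fingers until the tray reached its stop, where the force rose to about 13 N. The filter slid into the corner untouched. Its measured position was within about 2 mm of the predicted corner point.
- **Gripping:** I gripped it along the tray's x with one finger in the gap. The gripper read 52 mm on a 54 mm disc, which I took to be soft pads. The grip held steady through the lift and carry.
- **Placing:** I lowered it until the force rose to 2.8 N, then opened the fingers slowly and withdrew straight up, about 150 mm.
- **Last checks:** The filter's top is at z = 0.020 m, as it should be (12 mm pad plus 8 mm filter), and its slope is about 0.01 rad. It is about 2 mm from the pad's centre by both cameras.
- **Disagreement:** The two cameras differ by 3–5 mm on the pad's centre and about 2 mm on the filter's. Even the worst combination leaves the filter about 4 mm off centre, well inside the 20 mm limit. Part of the filter was hidden by the gripper in the last top view.

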